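# Take the flat battery pack out of the storeroom work light

## Robot

A 6-joint arm with a two-finger parallel gripper is mounted at the origin on the work surface. World frame = base frame: x ahead of the robot, y to its left, z up, the work surface at z = 0. Lengths are in m, angles in rad, forces in N, time in s.
With the tool pointing down it reaches from about 0.25 to 0.8 m from the base axis. Payload 3.9 kg.
Tool frame: the origin (TCP) lies midway between the tips of the shut fingers; the grasp point (between the pads) lies 19 mm behind it; z points along the fingers, y is the direction in which the jaws open and shut (so a half turn about z gives the same grasp; the last joint's range is limited). The gripper opens to 85 mm and grips with 20 to 120 N. Pads are 22 mm wide; open, the fingers measure 114 mm over their backs; the gripper's body (76 mm by 85 mm) begins 54 mm behind the grasp point. The pads swing forward as they close: fully open they stand 13 mm farther back than shut.
Start: joints at [-1.115, 0.26, -0.138, 1.173, 0, 1.571], TCP at [0.231, -0.471, 0.231] pointing down, gripper open.
Joint ranges: [-2.78, 2.78], [-0.83, 1.72], [-1.28, 1.37], [-1.9, 2.12], [-1.57, 1.48], [-3.14, 3.14]. Speed limits (rad/s): [2.57, 2.57, 3.14, 3.14, 3.14, 3.14].

## Interface

Orientations are given as a rotation vector (axis times angle).
In Python, from rig import read_state, read_camera, hand_in gives the robot as it stands.
- The arm moves only by the shell command python3 -m creep 'ROWS' [FORCE]. ROWS is JSON, a list of rows, each an object of numbers: "hand": the gripper command: -1 is fully open, 1 is shut, values between are in proportion; "tx", "ty", "tz": the shift along the tool's x, y, z in units of 30 mm (1.0 is 30 mm); "spin": the turn about the tool's z in rad. A call has 1 to 10 rows; each row is the pose to reach, as a shift and turn from the pose commanded when the call began, along the tool's axes at that moment; what a row does not reach only later rows make up. A row lasts 1/12 s, in which the tool goes at most 41.7 mm and 7.16 degrees, less where a joint would pass 70% of its speed; a pose out of reach is approached as far as the arm can. A call with a gripper value outside its range is refused whole. The fingers move at their own pace and stop on an object; FORCE is the grip in N (left out, the last holds). Time passes only in rows, so rows that repeat a pose let the fingers close. It gives the time, the measured TCP pose, the force and the opening at its end, in the units of the state.
- read_state(): the state, without advancing time (a new reading comes with each control period).
- read_camera(name): name is "scene" or "top" or "wrist"; returns a dict with "image" (480x640x3 uint8, red, green, blue), "fx", "fy", "cx", "cy" (pixels), "R" (3x3) and "t" (3): a world point X has camera coordinates R X + t; the wrist camera has in their place "mount" (4x4, takes a point from camera to tool coordinates, whose origin is the TCP and whose axes are the flange's). Camera axes: x right, y down, z forward; pixel columns grow to the right and rows downward; lengths in m; the calibration is good to about 2 mm. A picture is of the moment at which its call begins: read the wrist's pose just before it. There is no depth.
- hand_in(): hands the job in, once; it reports no verdict.
The state is a dict: "time": time; "q": joint angles; "qd": joint speeds; "joint_torque": joint torques, N m; "tool_pos": TCP position; "tool_rot": TCP orientation; "wrist_force": force on the tool from outside, world axes, zero at the start; "ft_torque": the same for the moment, N m; "finger_gap": finger opening in m.
Only numpy, scipy, OpenCV 4.12 (cv2) and the standard library are available. Lean on these libraries where they do the work, as an engineer would, in place of code of your own. Each camera call takes 0.05 s, during which the arm holds its last target. There are 200 camera calls.

## Task

The storeroom's work light is dead: squeeze the two red tabs of its black battery cover together, only as hard as needed since the old plastic is brittle, lift the cover off without wrenching it and lay it flat, outer side up, on the white mat. Then take the blue battery pack out of the light and set it down in the green tray; do not drop either of them, and leave everything else on the table where it is.

Things in the scene. Friction and masses are not known exactly. Their poses are not given: they have to be found in the camera images.
- lamp: Work light on a red tube stand 250 x 230 mm, heavy, does not move. Origin on the table under the middle of its back panel; z up. Its yellow head is tipped face down by 25 degrees, so that its flat back panel looks up and towards the light's own -x side.
- panel_mid (a point): Middle of the yellow back panel (150 x 176 mm), 115 mm above the table, under the cover. Axes: z is the panel's outward normal, 25 degrees off vertical; y the panel's level left-right line; x up its slope. Black ribs 5 mm high cross its upper and lower ends, 50 mm and more from the middle; left and right of the cover the panel is bare out to 65 mm from the middle line.
- cover_center (a point): Middle of the black battery cover, half-way between the tabs, 14 mm above the panel; axes as panel_mid (y from the right tab to the left). Cap 88 (x) x 48 (y) x 26 mm high, flange 92 x 60 x 3 mm, about 60 g. Two end lips go 12 mm below the flange into the opening with 1.5 mm play; laid on a flat surface it stands on them, this point 26 mm above the surface.
- tab_left_face (a point): Middle of the ribbed outer face of the red press tab on the cover's +y side: a plate 22 mm wide (x), from 3 to 25 mm above the panel, 7 mm proud of the cap. The two tabs' outer faces are 62 mm apart when free, 50 mm when pressed right in. Axes as the cover's.
- tab_right_face (a point): The same for the tab on the cover's -y side.
- tab_left (a joint): Inward travel of the left tab in m: 0 free, 0.006 pressed right in; its hook is free from about 0.004 on. Spring: about 4 N to start moving, 12 N at the end of travel. It springs back when let go. Over 35 N on a tab would crack it.
- tab_right (a joint): The same for the right tab. Each tab has to be pressed in 4 mm of its 6 mm, so the squeeze must be centred to within about 1 mm or go right to both stops.
- cover: The same cover; origin in its middle at the underside of the flange, on the panel's surface. The tabs' hooks hold it under the panel (1 mm play); with both pressed in it comes straight out along the normal, and must be lifted 32 mm or more to clear the battery pack under it. 30 N between it and the light, as in pulling or prying with a hook still caught, would break it.
- pack_center (a point): Centre of the blue battery pack, a block 60 (x) x 20 (y) x 44 mm (z), 150 g more or less; axes as panel_mid. It stands in a pocket in the panel, 18 mm showing above the panel once the cover is off and 26 mm sunk (guided with 1.5 mm play over the lowest 12 mm); it draws straight out along the normal.
- pack: The same battery pack; origin at the middle of its bottom end.
- mat: White foam mat fixed on the table, 200 (x) x 150 (y) x 4 mm; origin at the middle of its underside, on the table.
- tray: Open green plastic tray fixed on the table, 200 (x) x 150 (y) mm outside, 40 mm high, walls and floor 4 to 5 mm; origin at the middle of its underside.
- spare_pack_center (a point): Bystander: orange spare pack, 60 x 20 x 44 mm, standing; its centre.
- tape_roll_mid (a point): Bystander: roll of brown tape, 90 mm across, 45 mm high, lying flat; its centre.
- glass_jar_mid (a point): Bystander: open glass jar, 72 mm across, 85 mm high; its centre.
- bell_mid (a point): Bystander: brass bell, 64 mm across, 50 mm high; its centre.
- screwdriver_grip (a point): Bystander: screwdriver with a red handle lying on the table; its handle.
- carton_mid (a point): Bystander: small cardboard carton 90 x 70 x 60 mm; its centre.
There are look-alikes about, which are no part of the job. Leave any orange look-alike of the cover alone. There is more than one size of the tray; the job needs the larger.

How it is judged:
On the way, in this order (a step that is already met when the one before it is completed fails the run):
1. both tabs are pressed in together while the cover is still in its seat (value of joint each of tab_left, tab_right above 0.0035 m and distance of cover from where it was at the start of the episode below 0.006 m), for 0.1 s.
2. the cover lies flat, outer side up, on the white mat, let go, while the pack is still in the light (x of cover_center in the frame of mat between -0.075 and 0.075 m and y of cover_center in the frame of mat between -0.055 and 0.055 m and z of cover_center in the frame of mat below 0.036 m and angle between cover_center's own z axis and vertical below 0.15 rad and contact force between the fingers and cover below 0.3 N and distance of pack_center from where it was at the start of the episode below 0.02 m), for 0.2 s.
At the end, for the whole second after the job is handed in: The cover lies on the white mat, outer side up and level within 0.15 rad, its middle at least 20 mm inside the mat's edges; the pack rests inside the green tray (its centre within the walls and less than 45 mm above the table); both are let go and at rest (x of cover_center in the frame of mat between -0.075 and 0.075 m and y of cover_center in the frame of mat between -0.055 and 0.055 m and z of cover_center in the frame of mat below 0.036 m and angle between cover_center's own z axis and vertical below 0.15 rad and x of pack_center in the frame of tray between -0.096 and 0.096 m and y of pack_center in the frame of tray between -0.071 and 0.071 m and z of pack_center in the frame of tray below 0.045 m and linear speed of each of cover, pack below 0.02 m/s and angular speed of pack below 0.2 rad/s and contact force between the fingers and cover below 0.3 N and contact force between the fingers and pack below 0.3 N); the robot touches nothing.
It fails at once if the tabs are crushed (over 70 N between fingers and cover, both sides together: 35 N a side) (contact force between the fingers and cover above 70 N).
It fails at once if the cover is wrenched against its seat (over 30 N between cover and light) (contact force between cover and lamp above 30 N).
It fails at once if the cover is dropped (falls free faster than 1.0 m/s, a fall of 50 mm) (linear speed of cover above 1 m/s and contact force between the fingers and cover below 0.3 N).
It fails at once if the pack is dropped (falls free faster than 1.0 m/s, a fall of 50 mm) (linear speed of pack above 1 m/s and contact force between the fingers and pack below 0.3 N).
It fails at once if a bystander is moved by more than 30 mm (distance of any of spare_pack_center, tape_roll_mid, glass_jar_mid, bell_mid, screwdriver_grip, carton_mid from where it was at the start of the episode above 0.03 m).
It also fails if it takes over 66 s, if anything falls off the work surface, if the arm or the gripper's body presses on something with over 40 N, if the wrist force passes 120 N, or if a joint passes its speed limit or range.

## Working session

There is one attempt and no reset: what is moved stays moved. The work goes in short steps, Python scripts to look and compute and a shell command to move; the robot and the scene stay as the last step left them, time stands still between calls to the robot, and variables do not carry over. Pictures are saved under pics/ and viewed, about 8 in all and at most 12, crops included, and the job is handed in when it is done.

```bash
ls; mkdir -p pics; python3 - <<'E'
from rig import *
import cv2,numpy as np
s=read_state();print(s)
for n in("scene","top"):
    c=read_camera(n);cv2.imwrite(f"pics/{n}0.png",c["image"][:,:,::-1])
    print(n,c["fx"],c["fy"],c["cx"],c["cy"],np.round(c["R"],4).tolist(),np.round(c["t"],4).tolist())
c=read_camera("wrist");print(c["mount"],c["fx"])
E
```

```text
pics
{'time': 0.0, 'q': array([-1.11498866e+00,  2.60683479e-01, -1.39372240e-01,  1.17273015e+00,
       -4.07009012e-06,  1.57081974e+00]), 'qd': array([ 1.15019183e-03, -1.29079234e-04, -8.36589497e-05,  8.30083597e-04,
        1.59887825e-03,  5.87373976e-04]), 'joint_torque': array([ 6.79400018e-04, -4.05676425e+01,  2.53923619e+01,  1.87651516e-02,
       -1.97310055e-05,  5.52018804e-07]), 'tool_pos': array([ 0.23079129, -0.47077679,  0.23046401]), 'tool_rot': array([-3.05847891e+00, -7.09325562e-01,  7.11913046e-04]), 'wrist_force': array([-0.07851598,  0.26424394,  0.54321461]), 'ft_torque': array([-0.00379011, -0.03142892,  0.03107251]), 'finger_gap': 0.08525625151158742}
scene 444.6197316668268 444.6197316668268 318.2663506619582 243.1321863265074 [[-0.7222, 0.6916, 0.01], [0.5138, 0.5462, -0.6616], [-0.463, -0.4727, -0.7498]] [0.3374, -0.1781, 1.5362]
top 485.28954718424166 485.28954718424166 316.8742476291253 233.849005407517 [[-0.0293, -0.9992, -0.0253], [-0.9898, 0.0326, -0.1385], [0.1392, 0.021, -0.99]] [0.0203, 0.5017, 1.2776]
[[-3.40540329e-04 -9.55097738e-01 -2.96290726e-01  7.57722702e-02]
 [ 9.99999758e-01 -5.04755587e-04  4.77742504e-04 -2.29406681e-04]
 [-6.05845184e-04 -2.96290492e-01  9.55097680e-01 -1.42044158e-01]
 [ 0.00000000e+00  0.00000000e+00  0.00000000e+00  1.00000000e+00]] 396.8702200800821
```

View pics/scene0.png

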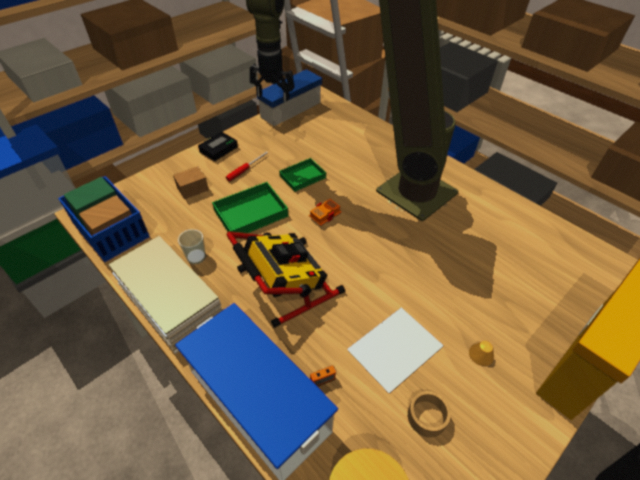

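View pics/top0.png

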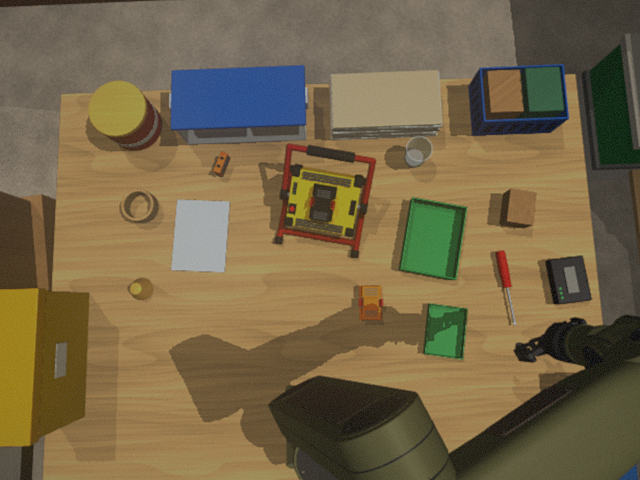

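Both views show the lamp (top 322,203; scene 283,250), the white mat (top 201,236), the larger green tray (top 433,240; the small one is at 445,330) and the orange look-alike cover (371,302), which I'll leave alone. I'll enlarge the lamp in both views.

```bash
python3 - <<'E'
import cv2,numpy as np
a=cv2.imread("pics/top0.png")[135:265,265:395];b=cv2.imread("pics/scene0.png")[210:340,220:350]
cv2.imwrite("pics/crop.png",np.hstack([cv2.resize(x,(400,400),interpolation=cv2.INTER_CUBIC) for x in(a,b)]))
E
cat > h.py <<'E'
from rig import *
import cv2,numpy as np
from scipy.spatial.transform import Rotation as Ro
C={n:None for n in("scene","top")}
def cam(n):
    c=read_camera(n);return dict(K=np.array([[c["fx"],0,c["cx"]],[0,c["fy"],c["cy"]],[0,0,1]]),R=np.array(c["R"]),t=np.array(c["t"]),im=c["image"])
def wcam():
    s=read_state();c=read_camera("wrist");M=np.array(c["mount"])
    Rt=Ro.from_rotvec(s["tool_rot"]).as_matrix()
    Rc=Rt@M[:3,:3];o=Rt@M[:3,3]+s["tool_pos"]
    return dict(K=np.array([[c["fx"],0,c["cx"]],[0,c["fy"],c["cy"]],[0,0,1]]),R=Rc.T,t=-Rc.T@o,im=c["image"])
def ray(c,p):
    d=c["R"].T@np.linalg.inv(c["K"])@np.array([p[0],p[1],1.]);return -c["R"].T@c["t"],d/np.linalg.norm(d)
def tri(obs):
    A=0;b=0
    for c,p in obs:
        o,d=ray(c,p);P=np.eye(3)-np.outer(d,d);A=A+P;b=b+P@o
    X=np.linalg.solve(A,b);return X,[np.round(proj(c,X)-p,1) for c,p in obs]
def proj(c,X):
    x=c["K"]@(c["R"]@X+c["t"]);return x[:2]/x[2]
def onz(c,p,z):
    o,d=ray(c,p);return o+d*(z-o[2])/d[2]
E
```

```text
(no output)
```

View pics/crop.png

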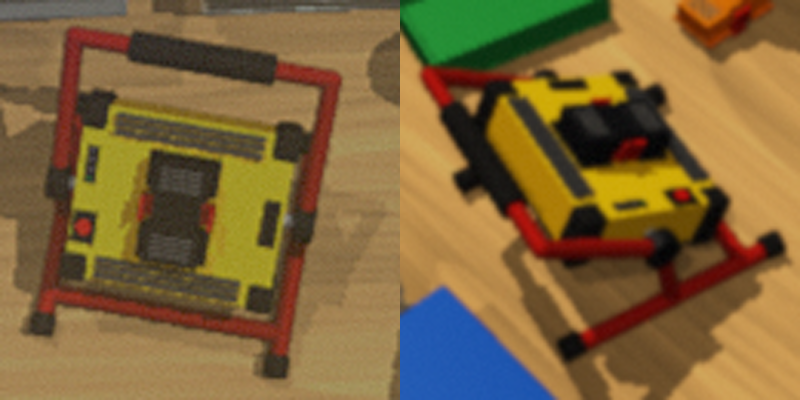

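In the crop, the black cover sits mid-panel with red tabs at about (145,212) and (208,216). The higher panel end and the handle point away from the robot. The tool can only shift and spin, so I'll grip with it vertical.

```bash
python3 - <<'E'
from h import *
T=cam("top");S=cam("scene")
f=130/400
t=lambda x,y:np.array([265+x*f,135+y*f]); s=lambda x,y:np.array([220+(x-400)*f,210+y*f])
for n,a,b in [("cap",t(183,208),s(613,130)),("left tab",t(145,212),s(630,150)),("right tab",t(208,216),s(600,103)),("foot L",t(42,322),s(770,245)),("foot",t(275,365),s(735,200)),("handle end",t(72,35),s(540,245)),("handle other",t(335,80),s(430,72))]:
    X,e=tri([(T,a),(S,b)]);print(n,X.round(3),e)
for n,z,ps in [("mat",.004,[(176,200),(230,201),(224,272),(172,270)]),("tray rim",.04,[(408,198),(467,206),(458,280),(400,271)])]:
    P=np.array([onz(T,p,z) for p in ps]);print(n,P.round(3).tolist(),P.mean(0).round(3))
E
```

```text
cap [ 0.567 -0.016  0.122] [array([-1.1,  1.1]), array([-1.5, -0.2])]
left tab [0.568 0.013 0.12 ] [array([-0.,  0.]), array([-0.1, -0. ])]
right tab [ 0.559 -0.038  0.133] [array([-0.5,  0.5]), array([-0.6, -0.1])]
foot L [0.492 0.113 0.009] [array([-0.5,  0.4]), array([-0.6, -0.1])]
foot [ 0.43  -0.061 -0.127] [array([-13.8,  10.7]), array([-15.6,  -3.4])]
handle end [0.706 0.067 0.168] [array([-0.,  0.]), array([-0., -0.])]
handle other [ 0.66  -0.143  0.165] [array([-0.7,  0.7]), array([-0.9, -0.2])]
mat [[0.616, 0.4, 0.004], [0.608, 0.247, 0.004], [0.409, 0.264, 0.004], [0.419, 0.408, 0.004]] [0.513 0.33  0.004]
tray rim [[0.591, -0.245, 0.04], [0.564, -0.402, 0.04], [0.366, -0.364, 0.04], [0.395, -0.213, 0.04]] [ 0.479 -0.306  0.04 ]
```

```bash
python3 -m creep '[{"hand":-1,"tx":1.6,"ty":-0.9,"tz":0,"spin":0.1},{"hand":-1,"tx":2.8,"ty":-1.5,"tz":0,"spin":0.2},{"hand":-1,"tx":4,"ty":-2.1,"tz":0,"spin":0.3},{"hand":-1,"tx":5.2,"ty":-2.7,"tz":0,"spin":0.4},{"hand":-1,"tx":6.4,"ty":-3.4,"tz":0,"spin":0.5},{"hand":-1,"tx":7.6,"ty":-4,"tz":0,"spin":0.6},{"hand":-1,"tx":8.8,"ty":-4.6,"tz":0,"spin":0.66},{"hand":-1,"tx":10,"ty":-5.2,"tz":0,"spin":0.66},{"hand":-1,"tx":11.2,"ty":-5.9,"tz":0,"spin":0.66},{"hand":-1,"tx":12.4,"ty":-6.5,"tz":0,"spin":0.66}]' 20; cat > to.py <<'E'
import sys
from h import *
s=read_state();R=Ro.from_rotvec(s["tool_rot"]).as_matrix()
x=np.array([float(v) for v in sys.argv[1:4]])
print("rel units",((R.T@(x-s["tool_pos"]))/.03).round(3),"yaw x",np.degrees(np.arctan2(R[1,0],R[0,0])).round(2),"tilt",np.degrees(np.arccos(-R[2,2])).round(2),"F",s["wrist_force"].round(1),"t",round(s["time"],2),"gap",s["finger_gap"].round(4),"pos",s["tool_pos"].round(4))
E
python3 to.py .565 -.014 .235
```

```text
time: 1.08
tool_pos: [0.4754, -0.1365, 0.2314]
tool_rot: [3.125, -0.32, 0.0]
wrist_force: [0.8, -0.7, -0.5]
finger_gap: 0.0853Traceback (most recent call last):
  File "to.py", line 5, in <module>
    print("rel units",((R.T@(x-s["tool_pos"]))/.03).round(3),"yaw x",np.degrees(np.arctan2(R[1,0],R[0,0])).round(2),"tilt",np.degrees(np.arccos(-R[2,2])).round(2),"F",s["wrist_force"].round(1),"t",round(s["time"],2),"gap",s["finger_gap"].round(4),"pos",s["tool_pos"].round(4))
                                                                                                                                                                                                                              ^^^^^^^^^^^^^^^^^^^^^
AttributeError: 'float' object has no attribute 'round'
```

```bash
sed -i 's/s\["finger_gap"\].round(4)/round(s["finger_gap"],4)/' to.py
python3 -m creep '[{"hand":-1,"tx":0.5,"ty":-1.2},{"hand":-1,"tx":1,"ty":-2.3},{"hand":-1,"tx":1.6,"ty":-3.5},{"hand":-1,"tx":2.1,"ty":-4.6},{"hand":-1,"tx":2.1,"ty":-4.6},{"hand":-1,"tx":2.1,"ty":-4.6}]' 20
python3 to.py .565 -.014 .235
python3 - <<'E'
from h import *
import pickle
c=wcam();cv2.imwrite("pics/w1.png",c["im"][:,:,::-1]);pickle.dump(c,open("w1.pkl","wb"))
E
```

```text
rel units [ 2.098 -4.605 -0.12 ] yaw x -11.69 tilt 0.01 F [ 0.8 -0.7 -0.5] t 1.08 gap 0.0853 pos [ 0.4754 -0.1365  0.2314]$[0]: bad value
```

View pics/w1.png

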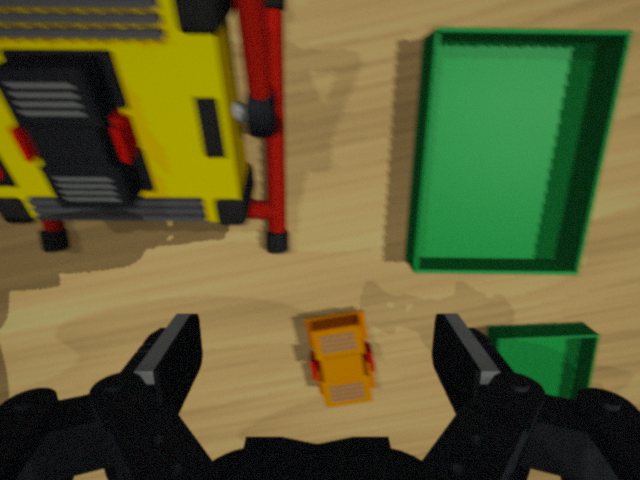

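The refused move left the camera where it was. Even so, the view shows the cover tabs at about (22,143) and (122,138), and the large tray's rim spanning (432,28)-(632,32)-(580,272)-(410,268). I'll resend the move with all fields filled in.

```bash

python3 -m creep '[{"hand":-1,"tx":0.5,"ty":-1.2,"tz":0,"spin":0},{"hand":-1,"tx":1,"ty":-2.3,"tz":0,"spin":0},{"hand":-1,"tx":1.6,"ty":-3.5,"tz":0,"spin":0},{"hand":-1,"tx":2.1,"ty":-4.6,"tz":0,"spin":0},{"hand":-1,"tx":2.1,"ty":-4.6,"tz":0,"spin":0},{"hand":-1,"tx":2.1,"ty":-4.6,"tz":0,"spin":0}]' 20
python3 to.py .565 -.014 .235
python3 - <<'E'
from h import *
import pickle
c=wcam();cv2.imwrite("pics/w2.png",c["im"][:,:,::-1]);pickle.dump(c,open("w2.pkl","wb"))
w=pickle.load(open("w1.pkl","rb"))
P=np.array([onz(w,p,.04) for p in[(432,28),(632,32),(580,272),(410,268)]]);print("tray",P.round(3).tolist(),P.mean(0).round(3))
E
```

```text
time: 1.63
tool_pos: [0.5565, -0.0697, 0.2309]
tool_rot: [-3.101, 0.221, -0.002]
wrist_force: [0.1, -0.2, 0.0]
finger_gap: 0.0854
rel units [ 0.018 -1.881 -0.074] yaw x -8.15 tilt 1.9 F [ 0.1 -0.2  0. ] t 1.63 gap 0.0854 pos [ 0.5565 -0.0697  0.2309]
tray [[0.597, -0.25, 0.04], [0.563, -0.398, 0.04], [0.373, -0.357, 0.04], [0.408, -0.208, 0.04]] [ 0.485 -0.303  0.04 ]
```

View pics/w2.png

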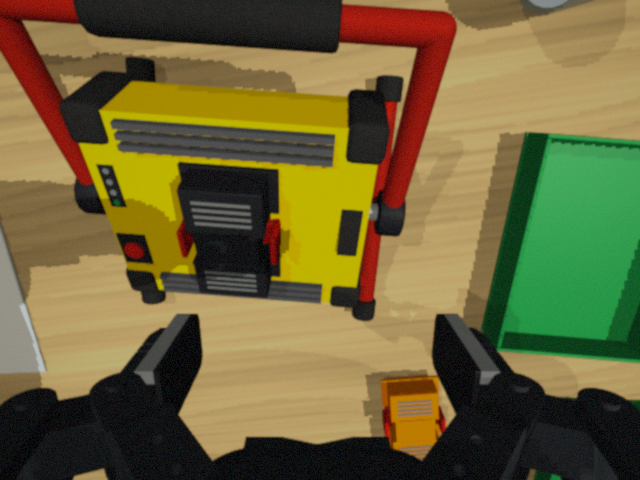

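The view shows the cover at about (229,232), its tabs at (184,237) and (272,243), and the handle clearly visible. The pose stopped short, so I'll check the joints.

```bash

python3 -m creep '[{"hand":-1,"tx":0,"ty":-0.5,"tz":0,"spin":0},{"hand":-1,"tx":0,"ty":-0.5,"tz":0,"spin":0},{"hand":-1,"tx":0,"ty":-0.5,"tz":0,"spin":0}]' 20
python3 to.py .565 -.014 .235
python3 - <<'E'
from h import *
s=read_state();print(s["q"].round(3),s["qd"].round(3))
import pickle
a=pickle.load(open("w1.pkl","rb"));b=pickle.load(open("w2.pkl","rb"))
for n,p,q in [("L",(24,143),(184,237)),("R",(122,138),(272,243))]:
    X,e=tri([(a,p),(b,q)]);print(n,X.round(4),e)
E
```

```text
time: 1.93
tool_pos: [0.5562, -0.062, 0.232]
tool_rot: [-3.096, 0.205, -0.002]
wrist_force: [0.2, -0.8, 0.7]
finger_gap: 0.0857
rel units [ 0.08  -1.628 -0.038] yaw x -7.57 tilt 2.22 F [ 0.2 -0.8  0.7] t 1.93 gap 0.0857 pos [ 0.5562 -0.062   0.232 ]
[-0.133  0.32  -0.051  1.201  0.039  3.141] [-0.003  0.001  0.001  0.001 -0.004 -0.001]
L [0.5724 0.0177 0.1336] [array([ 1.6, -1.7]), array([-1.4,  1.6])]
R [ 0.5626 -0.0389  0.1352] [array([-0.2,  0.2]), array([ 0.2, -0.2])]
```

Joint 6 is at its limit (3.14), so I'll use the equivalent grasp half a turn back.

```bash

python3 -m creep '[{"hand":-1,"tx":0,"ty":0,"tz":0,"spin":-0.12},{"hand":-1,"tx":0,"ty":0,"tz":0,"spin":-0.24},{"hand":-1,"tx":0,"ty":0,"tz":0,"spin":-0.36},{"hand":-1,"tx":0,"ty":0,"tz":0,"spin":-0.48},{"hand":-1,"tx":0,"ty":0,"tz":0,"spin":-0.6},{"hand":-1,"tx":0,"ty":0,"tz":0,"spin":-0.72},{"hand":-1,"tx":0,"ty":0,"tz":0,"spin":-0.84},{"hand":-1,"tx":0,"ty":0,"tz":0,"spin":-0.96},{"hand":-1,"tx":0,"ty":0,"tz":0,"spin":-1.08},{"hand":-1,"tx":0,"ty":0,"tz":0,"spin":-1.2}]' 20
python3 to.py .567 -.011 .235; python3 -c "
from h import *
print(read_state()['q'].round(3))"
```

```text
time: 2.77
tool_pos: [0.5563, -0.0624, 0.2321]
tool_rot: [-2.673, -1.59, -0.036]
wrist_force: [-0.2, 0.8, 0.4]
finger_gap: 0.0852
rel units [ 1.677 -0.505 -0.03 ] yaw x 61.47 tilt 2.22 F [-0.2  0.8  0.4] t 2.77 gap 0.0852 pos [ 0.5563 -0.0624  0.2321]
[-0.134  0.32  -0.051  1.201  0.039  1.935]
```

```bash

python3 -m creep '[{"hand":-1,"tx":0.3,"ty":-0.1,"tz":0,"spin":-0.12},{"hand":-1,"tx":0.6,"ty":-0.2,"tz":0,"spin":-0.24},{"hand":-1,"tx":0.9,"ty":-0.3,"tz":0,"spin":-0.36},{"hand":-1,"tx":1.2,"ty":-0.4,"tz":0,"spin":-0.48},{"hand":-1,"tx":1.5,"ty":-0.5,"tz":0,"spin":-0.6},{"hand":-1,"tx":1.68,"ty":-0.5,"tz":0,"spin":-0.72},{"hand":-1,"tx":1.68,"ty":-0.5,"tz":0,"spin":-0.84},{"hand":-1,"tx":1.68,"ty":-0.5,"tz":0,"spin":-0.96},{"hand":-1,"tx":1.68,"ty":-0.5,"tz":0,"spin":-1.08},{"hand":-1,"tx":1.68,"ty":-0.5,"tz":0,"spin":-1.2}]' 20 >/dev/null
python3 -m creep '[{"hand":-1,"tx":0,"ty":0,"tz":0,"spin":-0.12},{"hand":-1,"tx":0,"ty":0,"tz":0,"spin":-0.24},{"hand":-1,"tx":0,"ty":0,"tz":0,"spin":-0.36},{"hand":-1,"tx":0,"ty":0,"tz":0,"spin":-0.48},{"hand":-1,"tx":0,"ty":0,"tz":0,"spin":-0.6},{"hand":-1,"tx":0,"ty":0,"tz":0,"spin":-0.68},{"hand":-1,"tx":0,"ty":0,"tz":0,"spin":-0.68}]' 20
python3 to.py .567 -.011 .235; python3 - <<'E'
from h import *
import pickle
s=read_state()
print(s['q'].round(3),Ro.from_rotvec(s["tool_rot"]).as_matrix().round(3).tolist())
c=wcam();cv2.imwrite("pics/w3.png",c["im"][:,:,::-1]);pickle.dump(c,open("w3.pkl","wb"))
E
```

```text
time: 4.18
tool_pos: [0.5676, -0.011, 0.2341]
tool_rot: [0.303, 3.126, 0.061]
wrist_force: [-0.6, 0.5, 0.5]
finger_gap: 0.0851
rel units [ 0.018 -0.002 -0.03 ] yaw x 168.94 tilt 2.22 F [-0.6  0.5  0.5] t 4.18 gap 0.0851 pos [ 0.5676 -0.011   0.2341]
[-0.041  0.33  -0.031  1.207  0.039  0.152] [[-0.981, 0.192, 0.004], [0.192, 0.981, 0.038], [0.003, 0.039, -0.999]]
```

View pics/w3.png

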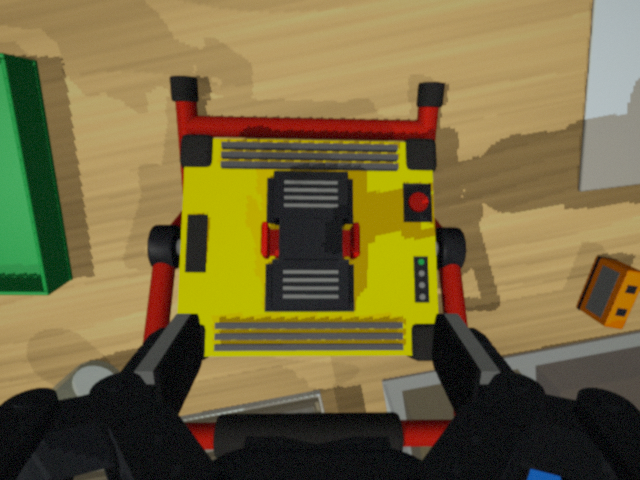

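The tabs sit at (268,240) and (350,240) and the ribs run level in the image, so the yaw is right. I'll triangulate from here.

```bash
python3 - <<'E'
from h import *
import pickle
a,b,c=[pickle.load(open(f"w{i}.pkl","rb")) for i in(1,2,3)]
r=read_state()
T={}
for n,p in {"L":[(24,143),(184,237),(350,240)],"R":[(122,138),(272,243),(268,240)]}.items():
    for k in((0,2),(1,2),(0,1,2)):
        X,e=tri([([a,b,c][i],p[i]) for i in k]);print(n,k,X.round(4),[list(v) for v in e])
    T[n]=X
M=(T["L"]+T["R"])/2;d=T["L"]-T["R"];print(M.round(4),np.linalg.norm(d),np.degrees(np.arctan2(-d[0],d[1])))
R=Ro.from_rotvec(r["tool_rot"]).as_matrix()
for n,p in {"outL":(359,240),"outR":(262,240),"capL":(343,212),"capR":(277,212)}.items(): print(n,(R.T@(onz(c,p,M[2])-r["tool_pos"])*1e3).round(1))
y=-.19;th=np.radians(25);nrm=np.array([-np.sin(th)*np.cos(y),-np.sin(th)*np.sin(y),np.cos(th)]);print("normal in tool",(R.T@nrm).round(3),"M in tool mm",(R.T@(M-r["tool_pos"])*1e3).round(1))
E
```

```text
L (0, 2) [0.5698 0.0144 0.139 ] [[np.float64(2.3), np.float64(2.1)], [np.float64(1.2), np.float64(2.1)]]
L (1, 2) [0.5719 0.016  0.1312] [[np.float64(2.8), np.float64(0.9)], [np.float64(2.6), np.float64(1.1)]]
L (0, 1, 2) [0.5716 0.016  0.1348] [[np.float64(3.5), np.float64(-0.9)], [np.float64(0.9), np.float64(3.0)], [np.float64(3.2), np.float64(2.4)]]
R (0, 2) [ 0.5617 -0.0371  0.13  ] [[np.float64(1.6), np.float64(1.9)], [np.float64(1.1), np.float64(1.8)]]
R (1, 2) [ 0.5607 -0.0376  0.1291] [[np.float64(0.1), np.float64(0.0)], [np.float64(0.1), np.float64(0.0)]]
R (0, 1, 2) [ 0.5614 -0.0374  0.1306] [[np.float64(1.8), np.float64(2.3)], [np.float64(-0.8), np.float64(-0.4)], [np.float64(0.4), np.float64(1.8)]]
[ 0.5665 -0.0107  0.1327] 0.05449761245466925 -10.821687440509663
outL [  1.8  27.2 102.5]
outR [  2.4 -34.9 100.1]
capL [ 20.3  16.5 102.1]
capR [ 20.6 -24.9 100.5]
normal in tool [ 0.426  0.032 -0.904] M in tool mm [  0.7  -3.9 101.3]
```

```bash

python3 -m creep '[{"hand":-1,"tx":0.02,"ty":-0.13,"tz":0.7,"spin":0},{"hand":-1,"tx":0.02,"ty":-0.13,"tz":1.5,"spin":0},{"hand":-1,"tx":0.02,"ty":-0.13,"tz":2.3,"spin":0},{"hand":-1,"tx":0.02,"ty":-0.13,"tz":2.9,"spin":0},{"hand":-1,"tx":0.02,"ty":-0.13,"tz":3.1,"spin":0},{"hand":-1,"tx":0.02,"ty":-0.13,"tz":3.1,"spin":0}]' 20
python3 to.py .5665 -.0107 .129; python3 - <<'E'
from h import *
c=wcam();cv2.imwrite("pics/w4.png",c["im"][:,:,::-1])
E
```

```text
time: 4.73
tool_pos: [0.5654, -0.0107, 0.1392]
tool_rot: [-0.306, -3.123, -0.061]
wrist_force: [0.0, 0.7, -0.1]
finger_gap: 0.0854
rel units [-0.037 -0.004  0.339] yaw x 168.82 tilt 2.22 F [ 0.   0.7 -0.1] t 4.73 gap 0.0854 pos [ 0.5654 -0.0107  0.1392]
```

View pics/w4.png

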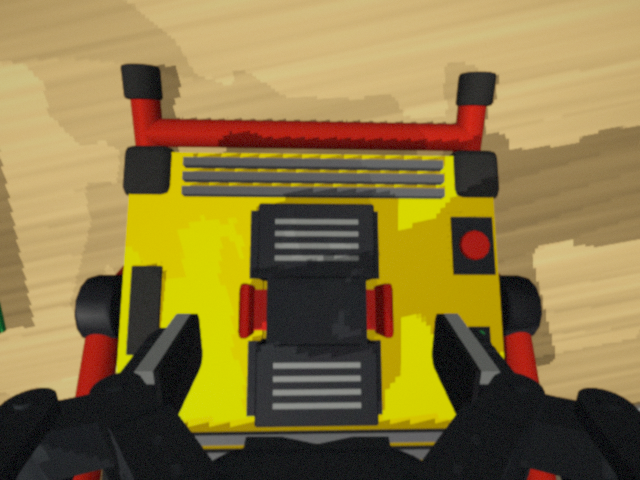

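The fingers (200 and 434, mid 317) straddle the tabs (240 and 392, mid 316), and the scale agrees with the stated heights. Going down and squeezing gently.

```bash

python3 -m creep '[{"hand":-1,"tx":-0.05,"ty":0,"tz":0.3,"spin":0},{"hand":-1,"tx":-0.05,"ty":0,"tz":0.6,"spin":0},{"hand":-0.6,"tx":-0.05,"ty":0,"tz":0.6,"spin":0},{"hand":-0.45,"tx":-0.05,"ty":0,"tz":0.6,"spin":0},{"hand":-0.4,"tx":-0.05,"ty":0,"tz":0.6,"spin":0},{"hand":-0.35,"tx":-0.05,"ty":0,"tz":0.6,"spin":0},{"hand":-0.3,"tx":-0.05,"ty":0,"tz":0.6,"spin":0},{"hand":-0.25,"tx":-0.05,"ty":0,"tz":0.6,"spin":0},{"hand":-0.2,"tx":-0.05,"ty":0,"tz":0.6,"spin":0},{"hand":-0.2,"tx":-0.05,"ty":0,"tz":0.6,"spin":0}]' 20
python3 to.py .5665 -.0107 .129
```

```text
time: 5.62
tool_pos: [0.5687, -0.0102, 0.1246]
tool_rot: [0.304, 3.125, 0.062]
wrist_force: [-4.3, 0.0, 10.1]
finger_gap: 0.0513
rel units [ 0.068 -0.025 -0.147] yaw x 168.9 tilt 2.25 F [-4.3  0.  10.1] t 5.62 gap 0.0513 pos [ 0.5687 -0.0102  0.1246]
```

The tips are resting lightly on the flange (about 11 N along the normal), so I'll ease up 4 mm before the full squeeze.

```bash

python3 -m creep '[{"hand":-0.3,"tx":0,"ty":0,"tz":-0.08,"spin":0},{"hand":-0.3,"tx":0,"ty":0,"tz":-0.15,"spin":0},{"hand":-0.3,"tx":0,"ty":0,"tz":-0.15,"spin":0},{"hand":-0.2,"tx":0,"ty":0,"tz":-0.15,"spin":0},{"hand":-0.1,"tx":0,"ty":0,"tz":-0.15,"spin":0},{"hand":0,"tx":0,"ty":0,"tz":-0.15,"spin":0},{"hand":0,"tx":0,"ty":0,"tz":-0.15,"spin":0},{"hand":0,"tx":0,"ty":0,"tz":-0.15,"spin":0}]' 20
python3 to.py .5665 -.0107 .129
```

```text
time: 6.28
tool_pos: [0.5687, -0.0105, 0.1273]
tool_rot: [0.304, 3.126, 0.061]
wrist_force: [-0.3, 0.2, 0.2]
finger_gap: 0.0488
rel units [ 0.07  -0.02  -0.057] yaw x 168.91 tilt 2.23 F [-0.3  0.2  0.2] t 6.28 gap 0.0488 pos [ 0.5687 -0.0105  0.1273]
```

```bash

python3 -m creep '[{"hand":0,"tx":0.04,"ty":0,"tz":-0.09,"spin":0},{"hand":0,"tx":0.09,"ty":0.01,"tz":-0.18,"spin":0},{"hand":0,"tx":0.13,"ty":0.01,"tz":-0.27,"spin":0},{"hand":0,"tx":0.17,"ty":0.01,"tz":-0.36,"spin":0}]' 20
python3 to.py .5665 -.0107 .129
```

```text
time: 6.62
tool_pos: [0.5636, -0.0096, 0.1386]
tool_rot: [0.303, 3.126, 0.061]
wrist_force: [0.3, 0.4, -0.8]
finger_gap: 0.0489
rel units [-0.104 -0.031  0.318] yaw x 168.91 tilt 2.23 F [ 0.3  0.4 -0.8] t 6.62 gap 0.0489 pos [ 0.5636 -0.0096  0.1386]
```

Nothing is caught and the load is light (−0.8 N). Lifting on along the normal.

```bash

python3 -m creep '[{"hand":0,"tx":0.1,"ty":0.01,"tz":-0.2,"spin":0},{"hand":0,"tx":0.2,"ty":0.02,"tz":-0.42,"spin":0},{"hand":0,"tx":0.3,"ty":0.02,"tz":-0.64,"spin":0},{"hand":0,"tx":0.4,"ty":0.03,"tz":-0.85,"spin":0},{"hand":0,"tx":0.52,"ty":0.04,"tz":-1.1,"spin":0},{"hand":0,"tx":0.64,"ty":0.05,"tz":-1.36,"spin":0},{"hand":0,"tx":0.64,"ty":0.05,"tz":-2.2,"spin":0},{"hand":0,"tx":0.64,"ty":0.05,"tz":-2.8,"spin":0},{"hand":0,"tx":0.64,"ty":0.05,"tz":-2.8,"spin":0}]' 20
python3 to.py .513 .33 .21; python3 - <<'E'
from h import *
c=wcam();cv2.imwrite("pics/w5.png",c["im"][:,:,::-1])
print(read_state()["q"].round(2))
E
```

```text
time: 7.37
tool_pos: [0.5469, -0.0078, 0.2267]
tool_rot: [0.303, 3.119, 0.062]
wrist_force: [1.3, 0.1, -1.3]
finger_gap: 0.0489
rel units [ 3.279 10.801  0.975] yaw x 168.9 tilt 2.3 F [ 1.3  0.1 -1.3] t 7.37 gap 0.0489 pos [ 0.5469 -0.0078  0.2267]
[-0.04  0.29 -0.11  1.16  0.04  0.16]
```

View pics/w5.png

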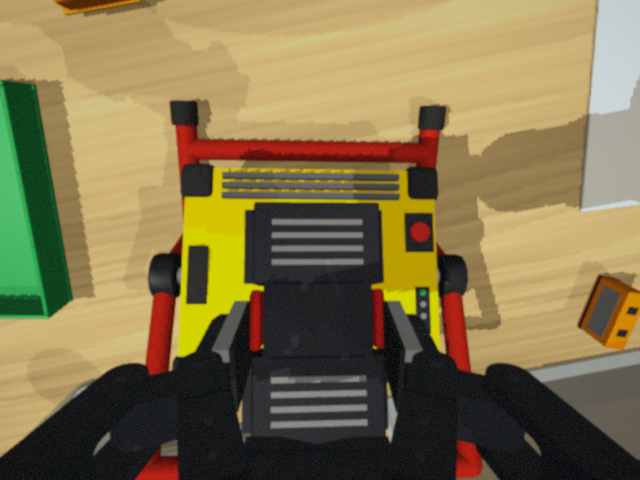

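The cover is free, seated level across the fingers and still tilted 25° along the slope. Carrying it to the mat.

```bash

python3 -m creep '[{"hand":0,"tx":0.2,"ty":0.5,"tz":0,"spin":0},{"hand":0,"tx":0.5,"ty":1.5,"tz":0,"spin":0},{"hand":0,"tx":0.9,"ty":2.7,"tz":0,"spin":0},{"hand":0,"tx":1.3,"ty":3.9,"tz":0,"spin":0},{"hand":0,"tx":1.7,"ty":5.2,"tz":0,"spin":0},{"hand":0,"tx":2.1,"ty":6.5,"tz":0,"spin":0},{"hand":0,"tx":2.5,"ty":7.8,"tz":0,"spin":0},{"hand":0,"tx":2.9,"ty":9,"tz":0,"spin":0},{"hand":0,"tx":3.2,"ty":10.2,"tz":0,"spin":0},{"hand":0,"tx":3.28,"ty":10.8,"tz":0,"spin":0}]' 20 >/dev/null
python3 -m creep '[{"hand":0,"tx":0,"ty":0,"tz":0.8,"spin":0},{"hand":0,"tx":0,"ty":0,"tz":1.8,"spin":0},{"hand":0,"tx":0,"ty":0,"tz":2.8,"spin":0},{"hand":0,"tx":0,"ty":0,"tz":3.8,"spin":0},{"hand":0,"tx":0,"ty":0,"tz":4.4,"spin":0},{"hand":0,"tx":0,"ty":0,"tz":4.6,"spin":0},{"hand":0,"tx":0,"ty":0,"tz":4.6,"spin":0}]' 20
python3 to.py .513 .33 .045;python3 - <<'E'
from h import *
c=wcam();cv2.imwrite("pics/w6.png",c["im"][:,:,::-1])
E
```

```text
time: 8.83
tool_pos: [0.5089, 0.333, 0.0943]
tool_rot: [-0.303, -3.122, -0.055]
wrist_force: [-1.1, -1.3, -0.8]
finger_gap: 0.0493
rel units [-0.165 -0.13   1.639] yaw x 168.92 tilt 2.04 F [-1.1 -1.3 -0.8] t 8.83 gap 0.0493 pos [0.5089 0.333  0.0943]
```

View pics/w6.png

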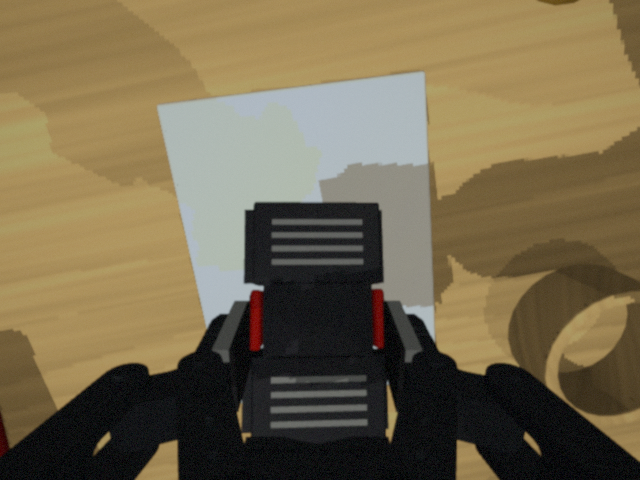

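The cover hangs over the middle of the mat. Lowering until the low lip touches.

```bash

python3 -m creep '[{"hand":0,"tx":0,"ty":0,"tz":0.5,"spin":0},{"hand":0,"tx":0,"ty":0,"tz":1,"spin":0},{"hand":0,"tx":0,"ty":0,"tz":1.4,"spin":0},{"hand":0,"tx":0,"ty":0,"tz":1.6,"spin":0},{"hand":0,"tx":0,"ty":0,"tz":1.7,"spin":0},{"hand":0,"tx":0,"ty":0,"tz":1.7,"spin":0}]' 20
python3 to.py .513 .33 .03
python3 -m creep '[{"hand":0,"tx":0,"ty":0,"tz":0.04,"spin":0},{"hand":0,"tx":0,"ty":0,"tz":0.08,"spin":0},{"hand":0,"tx":0,"ty":0,"tz":0.12,"spin":0},{"hand":0,"tx":0,"ty":0,"tz":0.16,"spin":0}]' 20
python3 to.py .513 .33 .03
```

```text
time: 9.38
tool_pos: [0.5118, 0.3365, 0.0468]
tool_rot: [0.304, 3.125, 0.062]
wrist_force: [0.6, 1.0, -0.5]
finger_gap: 0.0488
rel units [-0.084 -0.226  0.551] yaw x 168.91 tilt 2.27 F [ 0.6  1.  -0.5] t 9.38 gap 0.0488 pos [0.5118 0.3365 0.0468]
time: 9.72
tool_pos: [0.5118, 0.3367, 0.0419]
tool_rot: [0.304, 3.125, 0.062]
wrist_force: [1.2, -0.9, 1.9]
finger_gap: 0.0486
rel units [-0.084 -0.225  0.389] yaw x 168.91 tilt 2.27 F [ 1.2 -0.9  1.9] t 9.72 gap 0.0486 pos [0.5118 0.3367 0.0419]
```

```bash

python3 -m creep '[{"hand":0,"tx":0,"ty":0,"tz":0.05,"spin":0},{"hand":0,"tx":0,"ty":0,"tz":0.1,"spin":0},{"hand":0,"tx":0,"ty":0,"tz":0.15,"spin":0},{"hand":0,"tx":0,"ty":0,"tz":0.2,"spin":0},{"hand":0,"tx":0,"ty":0,"tz":0.25,"spin":0}]' 20
python3 to.py .513 .33 .03;python3 - <<'E'
from h import *
c=wcam();cv2.imwrite("pics/w7.png",cv2.resize(c["im"][:,:,::-1],(480,360)))
E
```

```text
time: 10.13
tool_pos: [0.516, 0.3364, 0.0371]
tool_rot: [0.305, 3.116, 0.062]
wrist_force: [5.4, -5.4, 12.7]
finger_gap: 0.049
rel units [ 0.058 -0.238  0.228] yaw x 168.82 tilt 2.33 F [ 5.4 -5.4 12.7] t 10.13 gap 0.049 pos [0.516  0.3364 0.0371]
```

View pics/w7.png

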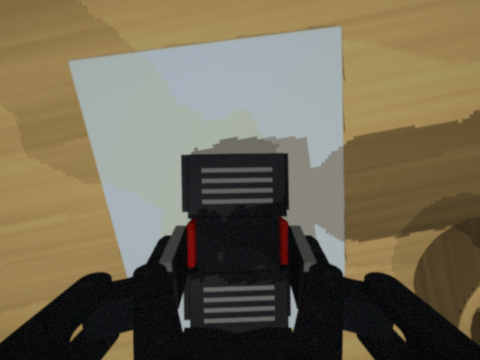

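It is pivoting under about 13 N. Pressing further.

```bash

python3 -m creep '[{"hand":0,"tx":0,"ty":0,"tz":0.06,"spin":0},{"hand":0,"tx":0,"ty":0,"tz":0.12,"spin":0},{"hand":0,"tx":0,"ty":0,"tz":0.18,"spin":0},{"hand":0,"tx":0,"ty":0,"tz":0.24,"spin":0}]' 20
python3 to.py .513 .33 .03
```

```text
time: 10.52
tool_pos: [0.5185, 0.3372, 0.0311]
tool_rot: [0.305, 3.111, 0.064]
wrist_force: [7.7, -6.0, 15.6]
finger_gap: 0.0488
rel units [ 0.135 -0.273  0.025] yaw x 168.79 tilt 2.49 F [ 7.7 -6.  15.6] t 10.52 gap 0.0488 pos [0.5185 0.3372 0.0311]
```

```bash

python3 -m creep '[{"hand":0,"tx":0,"ty":0,"tz":0.04,"spin":0},{"hand":-0.15,"tx":0,"ty":0,"tz":0.02,"spin":0},{"hand":-0.2,"tx":0,"ty":0,"tz":0,"spin":0},{"hand":-0.25,"tx":0,"ty":0,"tz":0,"spin":0},{"hand":-0.3,"tx":0,"ty":0,"tz":0,"spin":0},{"hand":-0.4,"tx":0,"ty":0,"tz":0,"spin":0},{"hand":-0.6,"tx":0,"ty":0,"tz":0,"spin":0},{"hand":-1,"tx":0,"ty":0,"tz":0,"spin":0},{"hand":-1,"tx":0,"ty":0,"tz":0,"spin":0},{"hand":-1,"tx":0,"ty":0,"tz":0,"spin":0}]' 20
python3 -m creep '[{"hand":-1,"tx":0,"ty":0,"tz":-0.5,"spin":0},{"hand":-1,"tx":0,"ty":0,"tz":-1.5,"spin":0},{"hand":-1,"tx":0,"ty":0,"tz":-2.7,"spin":0},{"hand":-1,"tx":0,"ty":0,"tz":-3.9,"spin":0},{"hand":-1,"tx":0,"ty":0,"tz":-5.1,"spin":0},{"hand":-1,"tx":0,"ty":0,"tz":-6.3,"spin":0},{"hand":-1,"tx":0,"ty":0,"tz":-6.6,"spin":0},{"hand":-1,"tx":0,"ty":0,"tz":-6.6,"spin":0}]' 20
python3 to.py .57 -.011 .235;python3 - <<'E'
from h import *
import pickle
c=wcam();cv2.imwrite("pics/w8.png",c["im"][:,:,::-1]);pickle.dump(c,open("w8.pkl","wb"))
E
```

```text
time: 11.35
tool_pos: [0.5105, 0.3367, 0.026]
tool_rot: [-0.303, -3.125, -0.059]
wrist_force: [-0.3, 0.6, 0.5]
finger_gap: 0.0855
time: 12.02
tool_pos: [0.5124, 0.3305, 0.2285]
tool_rot: [0.303, 3.12, 0.068]
wrist_force: [0.5, -0.1, 0.3]
finger_gap: 0.0855
rel units [ -4.074 -10.783  -0.683] yaw x 168.91 tilt 2.52 F [ 0.5 -0.1  0.3] t 12.02 gap 0.0855 pos [0.5124 0.3305 0.2285]
```

View pics/w8.png

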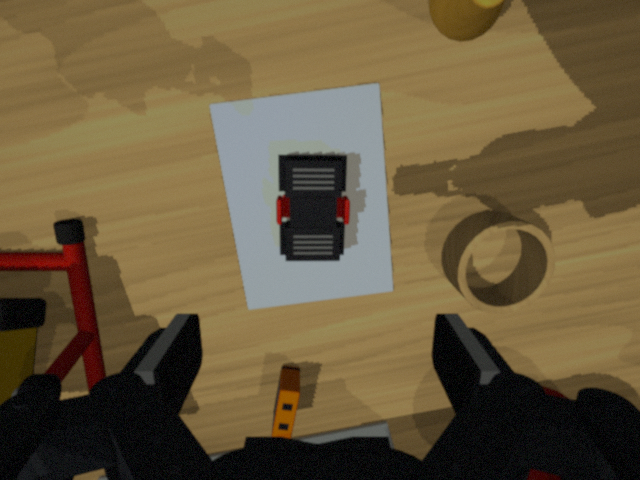

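Image 11 shows the cover lying flat, outer side up, at the mat's middle (313,208), with the tabs sprung back. Now back over the light for the pack, which I'll locate by its blue colour.

```bash

python3 -m creep '[{"hand":-1,"tx":-0.3,"ty":-0.8,"tz":-0.2,"spin":0},{"hand":-1,"tx":-0.7,"ty":-1.9,"tz":-0.4,"spin":0},{"hand":-1,"tx":-1.1,"ty":-3.1,"tz":-0.6,"spin":0},{"hand":-1,"tx":-1.6,"ty":-4.4,"tz":-0.7,"spin":0},{"hand":-1,"tx":-2.1,"ty":-5.6,"tz":-0.7,"spin":0},{"hand":-1,"tx":-2.6,"ty":-6.9,"tz":-0.7,"spin":0},{"hand":-1,"tx":-3.1,"ty":-8.2,"tz":-0.7,"spin":0},{"hand":-1,"tx":-3.6,"ty":-9.4,"tz":-0.7,"spin":0},{"hand":-1,"tx":-4,"ty":-10.5,"tz":-0.7,"spin":0},{"hand":-1,"tx":-4.07,"ty":-10.8,"tz":-0.7,"spin":0}]' 20 >/dev/null
python3 -m creep '[{"hand":-1,"tx":0,"ty":0,"tz":0,"spin":0},{"hand":-1,"tx":0,"ty":0,"tz":0,"spin":0}]' 20
cat > blue.py <<'E'
from h import *
s=read_state();R=Ro.from_rotvec(s["tool_rot"]).as_matrix();c=wcam();im=c["im"]
h=cv2.cvtColor(im,cv2.COLOR_RGB2HSV);m=cv2.inRange(h,(100,110,40),(130,255,255))
n,l,st,ce=cv2.connectedComponentsWithStats(m)
for i in range(1,n):
    if st[i,4]>150:
        p=np.argwhere(l==i)[:,::-1].astype(np.float32);r=cv2.minAreaRect(p)
        X=onz(c,r[0],.1315);print(st[i].tolist(),r,"world",X.round(4),"tool mm",(R.T@(X-s["tool_pos"])*1e3).round(1))
cv2.imwrite("pics/b.png",im[:,:,::-1])
E
python3 blue.py; python3 to.py .565 -.0105 .1315
```

```text
time: 13.07
tool_pos: [0.5667, -0.0125, 0.2305]
tool_rot: [-0.305, -3.122, -0.062]
wrist_force: [-0.2, 1.2, -0.4]
finger_gap: 0.0855
[297, 199, 31, 93, 2534] ((312.0, 245.0), (92.0, 30.0), 90.0) world [ 0.5667 -0.0115  0.1315] tool mm [-0.5 -2.9 99. ]
[526, 468, 36, 12, 303] ((543.5, 473.5), (11.0, 35.0), 90.0) world [0.7905 0.1309 0.1315] tool mm [-192.5  180.   104.7]
rel units [ 0.049 -0.102  3.317] yaw x 168.94 tilt 2.27 F [-0.7  0.8  0.4] t 13.12 gap 0.0849 pos [ 0.5669 -0.0117  0.231 ]
```

```bash

python3 -m creep '[{"hand":-1,"tx":-0.1,"ty":-0.1,"tz":0.7,"spin":0},{"hand":-1,"tx":-0.1,"ty":-0.1,"tz":1.4,"spin":0},{"hand":-1,"tx":-0.1,"ty":-0.1,"tz":2.1,"spin":0},{"hand":-1,"tx":-0.1,"ty":-0.1,"tz":2.6,"spin":0},{"hand":-1,"tx":-0.1,"ty":-0.1,"tz":2.6,"spin":0},{"hand":-1,"tx":-0.1,"ty":-0.1,"tz":2.6,"spin":0}]' 20
python3 blue.py;python3 to.py .570 -.0115 .122
```

```text
time: 13.62
tool_pos: [0.5695, -0.0114, 0.1537]
tool_rot: [-0.299, -3.124, -0.061]
wrist_force: [0.0, -0.3, 0.6]
finger_gap: 0.0855
[292, 224, 44, 131, 4928] ((313.5, 289.0), (130.0, 43.0), 90.0) world [ 0.5663 -0.0112  0.1315] tool mm [ 3.  -1.3 22.2]
rel units [ 0.016 -0.038  1.093] yaw x 169.03 tilt 2.24 F [ 0.1  0.3 -0.5] t 13.67 gap 0.0853 pos [ 0.5706 -0.0117  0.1548]
```

View pics/b.png

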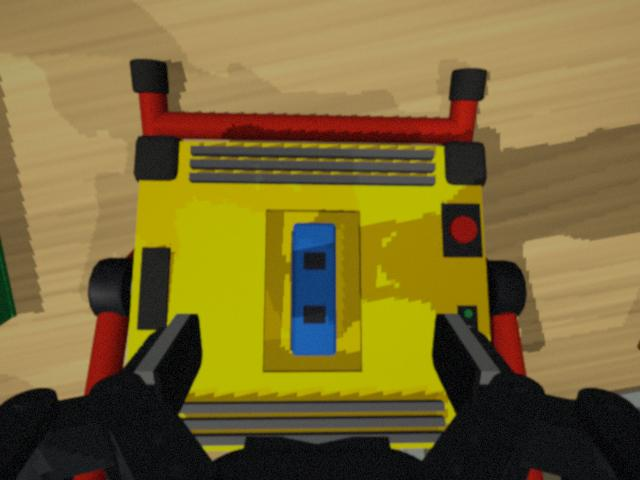

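The last picture shows the pack at (313,289) in its recess, 3 px off the finger midline, which I'll correct. Descending and gripping.

```bash

python3 -m creep '[{"hand":-1,"tx":0,"ty":-0.04,"tz":0.5,"spin":0},{"hand":-0.5,"tx":0,"ty":-0.04,"tz":1,"spin":0},{"hand":0,"tx":0,"ty":-0.04,"tz":1.05,"spin":0},{"hand":0.3,"tx":0,"ty":-0.04,"tz":1.05,"spin":0},{"hand":0.45,"tx":0,"ty":-0.04,"tz":1.05,"spin":0},{"hand":0.6,"tx":0,"ty":-0.04,"tz":1.05,"spin":0},{"hand":0.8,"tx":0,"ty":-0.04,"tz":1.05,"spin":0},{"hand":1,"tx":0,"ty":-0.04,"tz":1.05,"spin":0},{"hand":1,"tx":0,"ty":-0.04,"tz":1.05,"spin":0}]' 40
python3 to.py .570 -.0115 .122
```

```text
time: 14.42
tool_pos: [0.5716, -0.0131, 0.1245]
tool_rot: [0.303, 3.123, 0.062]
wrist_force: [-0.5, 0.2, 5.3]
finger_gap: 0.0186
rel units [0.061 0.039 0.085] yaw x 168.91 tilt 2.26 F [-0.5  0.2  5.3] t 14.42 gap 0.0186 pos [ 0.5716 -0.0131  0.1245]
```

```bash

python3 -m creep '[{"hand":1,"tx":0.05,"ty":0,"tz":-0.1,"spin":0},{"hand":1,"tx":0.09,"ty":0.01,"tz":-0.2,"spin":0},{"hand":1,"tx":0.14,"ty":0.01,"tz":-0.3,"spin":0},{"hand":1,"tx":0.19,"ty":0.01,"tz":-0.4,"spin":0},{"hand":1,"tx":0.24,"ty":0.02,"tz":-0.5,"spin":0}]' 40
python3 to.py .570 -.0115 .122
python3 -m creep '[{"hand":1,"tx":0.05,"ty":0,"tz":-0.1,"spin":0},{"hand":1,"tx":0.14,"ty":0.01,"tz":-0.3,"spin":0},{"hand":1,"tx":0.24,"ty":0.02,"tz":-0.5,"spin":0},{"hand":1,"tx":0.33,"ty":0.02,"tz":-0.7,"spin":0},{"hand":1,"tx":0.43,"ty":0.03,"tz":-0.9,"spin":0},{"hand":1,"tx":0.52,"ty":0.04,"tz":-1.1,"spin":0},{"hand":1,"tx":0.52,"ty":0.04,"tz":-2,"spin":0},{"hand":1,"tx":0.52,"ty":0.04,"tz":-2.6,"spin":0},{"hand":1,"tx":0.52,"ty":0.04,"tz":-2.6,"spin":0}]' 40
python3 to.py .485 -.303 .235; python3 blue.py
```

```text
time: 14.83
tool_pos: [0.563, -0.0117, 0.1381]
tool_rot: [-0.304, -3.126, -0.061]
wrist_force: [0.6, 0.2, -2.0]
finger_gap: 0.0186
rel units [-0.231  0.032  0.537] yaw x 168.91 tilt 2.23 F [ 0.6  0.2 -2. ] t 14.83 gap 0.0186 pos [ 0.563  -0.0117  0.1381]
time: 15.58
tool_pos: [0.5505, -0.0107, 0.2205]
tool_rot: [0.303, 3.118, 0.062]
wrist_force: [1.4, -0.4, -1.1]
finger_gap: 0.0185
rel units [ 0.265 -9.954 -0.882] yaw x 168.9 tilt 2.3 F [ 1.4 -0.4 -1.1] t 15.58 gap 0.0185 pos [ 0.5505 -0.0107  0.2205]
[289, 234, 56, 159, 7076] ((316.5, 313.0), (158.0, 55.0), 90.0) world [ 0.5942 -0.0157  0.1315] tool mm [-43.5  -0.1  89.3]
```

The pack is out (same blue blob centred between the fingers, about 1.5 N load). Carrying it to the large tray.

```bash

python3 -m creep '[{"hand":1,"tx":0,"ty":-0.5,"tz":-0.2,"spin":0},{"hand":1,"tx":0,"ty":-1.4,"tz":-0.4,"spin":0},{"hand":1,"tx":0.05,"ty":-2.5,"tz":-0.5,"spin":0},{"hand":1,"tx":0.1,"ty":-3.6,"tz":-0.5,"spin":0},{"hand":1,"tx":0.15,"ty":-4.8,"tz":-0.5,"spin":0},{"hand":1,"tx":0.2,"ty":-6,"tz":-0.5,"spin":0},{"hand":1,"tx":0.25,"ty":-7.2,"tz":-0.5,"spin":0},{"hand":1,"tx":0.27,"ty":-8.4,"tz":-0.5,"spin":0},{"hand":1,"tx":0.27,"ty":-9.4,"tz":-0.5,"spin":0},{"hand":1,"tx":0.27,"ty":-9.95,"tz":-0.5,"spin":0}]' 40 >/dev/null
python3 -m creep '[{"hand":1,"tx":0,"ty":0,"tz":0.5,"spin":0},{"hand":1,"tx":0,"ty":0,"tz":1.5,"spin":0},{"hand":1,"tx":0,"ty":0,"tz":2.5,"spin":0},{"hand":1,"tx":0,"ty":0,"tz":3.5,"spin":0},{"hand":1,"tx":0,"ty":0,"tz":4.2,"spin":0},{"hand":1,"tx":0,"ty":0,"tz":4.4,"spin":0},{"hand":1,"tx":0,"ty":0,"tz":4.4,"spin":0}]' 40
python3 to.py .485 -.303 .05
python3 - <<'E'
from h import *
c=wcam();h=cv2.cvtColor(c["im"],cv2.COLOR_RGB2HSV)
m=cv2.inRange(h,(45,90,30),(85,255,255));n,l,st,ce=cv2.connectedComponentsWithStats(m);print(st[st[:,4]>800].tolist())
T=cam("top");h=cv2.cvtColor(T["im"],cv2.COLOR_RGB2HSV);b=cv2.inRange(h,(100,110,40),(130,255,255))[190:290,390:480];p=np.argwhere(b);print(len(p),p.mean(0)[::-1]+[390,190] if len(p) else 0)
print(proj(T,np.array([.485,-.303,.09])))
E
```

```text
time: 17.05
tool_pos: [0.481, -0.2956, 0.0849]
tool_rot: [-0.303, -3.121, -0.065]
wrist_force: [-0.5, -0.5, -1.5]
finger_gap: 0.0188
rel units [-0.188 -0.263  1.151] yaw x 168.92 tilt 2.41 F [-0.5 -0.5 -1.5] t 17.05 gap 0.0188 pos [ 0.481  -0.2956  0.0849]
[[0, 0, 640, 480, 225538], [121, 67, 340, 307, 78023], [278, 382, 78, 63, 3483]]
58 [432.27586207 243.12068966]
[435.93489912 233.58780673]
```

Green surrounds the pack on all sides in the wrist view (121–461, 67 and down). Lowering to contact.

```bash

python3 -m creep '[{"hand":1,"tx":0,"ty":0,"tz":0.4,"spin":0},{"hand":1,"tx":0,"ty":0,"tz":0.8,"spin":0},{"hand":1,"tx":0,"ty":0,"tz":1,"spin":0},{"hand":1,"tx":0,"ty":0,"tz":1.1,"spin":0},{"hand":1,"tx":0,"ty":0,"tz":1.15,"spin":0}]' 40
python3 -m creep '[{"hand":1,"tx":0,"ty":0,"tz":0.04,"spin":0},{"hand":1,"tx":0,"ty":0,"tz":0.08,"spin":0},{"hand":1,"tx":0,"ty":0,"tz":0.12,"spin":0}]' 25
```

```text
time: 17.57
tool_pos: [0.4839, -0.2962, 0.0538]
tool_rot: [0.303, 3.125, 0.06]
wrist_force: [-0.4, 0.9, -2.2]
finger_gap: 0.0187
time: 17.82
tool_pos: [0.4839, -0.296, 0.0501]
tool_rot: [0.303, 3.125, 0.06]
wrist_force: [-0.2, -1.0, -0.7]
finger_gap: 0.019
```

```bash

python3 -m creep '[{"hand":1,"tx":0,"ty":0,"tz":0.05,"spin":0},{"hand":1,"tx":0,"ty":0,"tz":0.1,"spin":0},{"hand":1,"tx":0,"ty":0,"tz":0.15,"spin":0},{"hand":1,"tx":0,"ty":0,"tz":0.2,"spin":0},{"hand":1,"tx":0,"ty":0,"tz":0.25,"spin":0}]' 20
python3 -m creep '[{"hand":1,"tx":0,"ty":0,"tz":0.06,"spin":0},{"hand":1,"tx":0,"ty":0,"tz":0.12,"spin":0},{"hand":1,"tx":0,"ty":0,"tz":0.12,"spin":0}]' 20
```

```text
time: 18.23
tool_pos: [0.4884, -0.2975, 0.0467]
tool_rot: [0.302, 3.115, 0.056]
wrist_force: [3.0, 2.2, 22.1]
finger_gap: 0.0185
time: 18.48
tool_pos: [0.4914, -0.2983, 0.0447]
tool_rot: [0.301, 3.109, 0.054]
wrist_force: [4.8, 1.9, 23.6]
finger_gap: 0.0184
```

```bash

python3 -m creep '[{"hand":1,"tx":0.03,"ty":0,"tz":0.08,"spin":0},{"hand":1,"tx":0.06,"ty":0,"tz":0.16,"spin":0},{"hand":1,"tx":0.1,"ty":0,"tz":0.2,"spin":0},{"hand":1,"tx":0.1,"ty":0,"tz":0.2,"spin":0}]' 20
python3 -m creep '[{"hand":0.5,"tx":0,"ty":0,"tz":-0.05,"spin":0},{"hand":0.45,"tx":0,"ty":0,"tz":-0.1,"spin":0},{"hand":0.4,"tx":0,"ty":0,"tz":-0.1,"spin":0},{"hand":0.3,"tx":0,"ty":0,"tz":-0.1,"spin":0},{"hand":0,"tx":0,"ty":0,"tz":-0.1,"spin":0},{"hand":0,"tx":0,"ty":0,"tz":-0.1,"spin":0},{"hand":0,"tx":0,"ty":0,"tz":-1,"spin":0},{"hand":0,"tx":0,"ty":0,"tz":-2.2,"spin":0},{"hand":0,"tx":0,"ty":0,"tz":-3.4,"spin":0},{"hand":-0.5,"tx":0,"ty":0,"tz":-4.5,"spin":0}]' 20
python3 -m creep '[{"hand":-1,"tx":0,"ty":0,"tz":-0.5,"spin":0},{"hand":-1,"tx":0,"ty":0,"tz":-1,"spin":0},{"hand":-1,"tx":0,"ty":0,"tz":-1,"spin":0},{"hand":-1,"tx":0,"ty":0,"tz":-1,"spin":0}]' 20
python3 - <<'E'
from h import *
import pickle
c=wcam();h=cv2.cvtColor(c["im"],cv2.COLOR_RGB2HSV)
for n,lo,hi in(("green",(45,90,30),(85,255,255)),("blue",(100,110,40),(130,255,255))):
    k,l,st,ce=cv2.connectedComponentsWithStats(cv2.inRange(h,lo,hi))
    for i in range(1,k):
        if st[i,4]>300:
            r=cv2.minAreaRect(np.argwhere(l==i)[:,::-1].astype(np.float32));print(n,st[i].tolist(),[np.round(v,1) for v in r],onz(c,r[0],.045).round(3))
# stereo of pack top: wrist vs top camera
T=cam("top");h=cv2.cvtColor(T["im"],cv2.COLOR_RGB2HSV);b=cv2.inRange(h,(100,110,40),(130,255,255))
k,l,st,ce=cv2.connectedComponentsWithStats(b)
for i in range(1,k):
    if st[i,4]>40 and 390<ce[i][0]<480 and 180<ce[i][1]<300: print("top cam blue",st[i].tolist(),onz(T,ce[i],.045).round(3))
k,l,st,ce=cv2.connectedComponentsWithStats(cv2.inRange(h,(0,0,0),(180,255,70))[195:275,170:232])
for i in range(1,k):
    if st[i,4]>100: print("dark on mat",st[i].tolist(),onz(T,ce[i]+[170,195],.035).round(3))
E
```

```text
time: 18.82
tool_pos: [0.4939, -0.2991, 0.0416]
tool_rot: [0.298, 3.098, 0.052]
wrist_force: [10.0, 2.9, 29.8]
finger_gap: 0.0188
time: 19.65
tool_pos: [0.4794, -0.2995, 0.1684]
tool_rot: [-0.304, -3.125, -0.062]
wrist_force: [0.7, -1.0, 0.8]
finger_gap: 0.0535
time: 19.98
tool_pos: [0.4801, -0.3011, 0.1973]
tool_rot: [0.304, 3.125, 0.06]
wrist_force: [-0.7, -0.1, 0.1]
finger_gap: 0.0855
green [198, 87, 211, 252, 45817] [array([300.2, 214.5]), array([210.1, 250.8]), np.float64(1.3)] [ 0.472 -0.306  0.045]
blue [304, 199, 27, 82, 1874] [array([317. , 239.5]), array([81., 26.]), np.float64(90.0)] [ 0.494 -0.298  0.045]
top cam blue [426, 228, 10, 16, 95] [ 0.486 -0.297  0.045]
```

The pack stands upright in the tray (top face 81×26 px, matching 60×20 mm) at about (0.49,−0.30). One last numeric check of the cover on the mat from image 11, then hand in.

```bash
python3 - <<'E'
from h import *
import pickle
c=pickle.load(open("w8.pkl","rb"))
m=np.array([onz(c,p,.004) for p in[(210,104),(380,84),(393,291),(248,308)]]);k=onz(c,(313,208),.04)
print("mat",m.mean(0).round(3),"cover",k.round(3))
print("length",np.linalg.norm(onz(c,(313,155),.035)-onz(c,(313,261),.035)).round(3))
s=read_state();print(s["time"],s["wrist_force"].round(1),abs(s["qd"]).max().round(3))
hand_in()
E
```

```text
mat [0.514 0.333 0.004] cover [0.51  0.336 0.04 ]
length 0.093
20.0833 [-0.8 -0.3 -0.6] 0.009
the job is handed in; nothing more can be done
```

I handed the job in at 20.1 s of the 66 s allowed. By my last checks the cover lies on the mat and the pack stands in the large tray; handing in reports no verdict.

**What I did:**
- **Cover:** I squeezed both red tabs at 20 N until the fingers stopped (gap 49 mm), drew the cover straight out along the panel normal and pivoted it flat on the white mat.
- **Pack:** I gripped the blue pack, drew it along the normal and pressed it level in the larger green tray, then let go.

**Last checks:**
- **Cover:** Its middle is within about 5 mm of the mat's middle. It looks 93 mm long against the real 92 mm, so it lies flat, outer side up, with its tabs sprung back. That comes from the picture taken just after I released it, because a later check with the overhead camera failed to pick out the black cover.
- **Pack:** It stands upright 10–20 mm from the tray's middle. The two cameras put it 8 mm apart, well inside the margin.
- **Robot:** The arm is clear of everything, with about 1 N at the wrist (noise level).

**Things that did not go to plan:**
- One move was refused because I left out fields.
- Joint 6 reached its limit early, which left the tool tilted 2.2° for the rest of the job.
- The fingertips briefly rested on the cover's flange at about 11 N before I eased up.
- Setting the pack down took up to about 30 N of downward push to pivot it level.

I did not measure the bystanders afterwards; I only know that my moves passed clear of them and met no unexpected force.

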